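# Pin the sample carriage to its rail

### The arm

A 6-joint arm with a two-finger parallel gripper is mounted at the origin on a cart in front of the work surface, level with it; the furniture and walls round the work are solid. World frame = base frame: x ahead of the robot, y to its left, z up, the work surface at z = 0. Lengths are in m, angles in rad, forces in N, time in s.
With the tool pointing down it reaches from about 0.25 to 0.775 m from the base axis. Payload 4 kg.
Tool frame: the origin (TCP) lies on the centre line of the jaws, within the pads' length; the fingertips stand 25 mm ahead of it and the grasp point (between the pads) lies 6 mm ahead of it; z points along the fingers, y is the line along which they close (so a half turn about z gives the same grasp; the last joint's range is limited). The gripper opens to 94 mm and grips with 3 to 60 N. Pads are 16 mm wide; open, the fingers measure 119 mm over their backs; the gripper's body (75 mm by 177 mm) begins 78 mm behind the grasp point.
Start: joints at [1.053, 0.087, 1.371, -0, 1.684, -0.103], TCP at [0.222, 0.503, 0.208] pointing down, gripper open.
Joint ranges: [-3.1, 3.1], [-0.76, 2.03], [0.27, 2.55], [-1.08, 4.22], [0.17, 2.65], [-2.57, 2.57]. Speed limits (rad/s): [2.79, 2.79, 3.14, 3.14, 3.14, 3.14].

### API

Orientations are given as [roll, pitch, yaw] about the fixed x, y, z axes, in that order (R = Rz(yaw) Ry(pitch) Rx(roll)).
In Python, from bench import robot, imaging gives the robot as it stands. The module is installed in compiled form; this text tells all that it offers.
- The arm moves only by the tool drive_tool, never from a script. Its argument "series" is a list of rows, each a list of 3 entries, a list of its own where there are three numbers: the finger opening in m, from 0 to 0.094, then the shift along the tool's x, y, z in m, then the turn, a rotation vector about the tool's x, y, z in rad. A call has 1 to 5 rows; each row is the pose to reach, as a shift and turn from the pose commanded when the call began, along the tool's axes at that moment; what a row does not reach only later rows make up. A row lasts 1/8 s, in which the tool goes at most 62.5 mm and 10.7 degrees, less where a joint would pass 70% of its speed; a pose out of reach is approached as far as the arm can. A call with a gripper value outside its range is refused whole. The fingers move at their own pace and stop on an object; the grip force is fixed at half the most. Time passes only in rows, so rows that repeat a pose let the fingers close. It gives the time, the measured TCP pose, the force, the opening and the grip force at its end, in the units of the state.
- robot.get_obs(): the state, without advancing time (a new reading comes with each control period).
- imaging.snapshot(name): name is "side" or "top" or "wrist"; returns the picture (384x512x3 uint8, red, green, blue); there is no depth.
- imaging.get_calibration(name): a dict with "intrinsics" (3x3 intrinsics, pixels), "k1" (the pictures are not rectified: a ray, as slopes to the right and down, at radius r is drawn at 1 + k1 r^2 times it, then the intrinsics apply), "position" and "rotation" of the camera in the world. Camera axes: x right, y up, looking along -z (the intrinsics and any distortion apply to the point x, -y, -z); pixel columns grow to the right and rows downward; lengths in m; the calibration is good to about 2 mm. A picture is of the moment at which its call begins: read the wrist's pose just before it. get_calibration takes no time and is no camera call; for the wrist camera it gives the pose at the moment of the call.
- robot.close_job(): hands the job in; it is judged then, once.
The state is a dict: "time": time; "joint_positions": joint angles; "qvel": joint speeds; "joint_torque": joint torques, N m; "tool_pos": TCP position; "ee_rot": TCP orientation; "wrist_force": force on the tool from outside, world axes, zero at the start; "wrist_torque": the same for the moment, N m; "width": finger opening in m; "finger_force": force on a finger pad.
Only numpy, scipy, OpenCV 4.12 (cv2) and the standard library are available. Lean on these libraries where they do the work, as an engineer would, in place of code of your own. Each camera call takes 0.05 s, during which the arm holds its last target. There are 200 camera calls.

### The job

Take the red-headed index pin from its blue stand, put it down through the hole in the sample carriage and, gently feeling with it, slide the carriage along until the pin drops into the hidden index hole underneath; then push it fully home, until its collar lies flush on the carriage, and let go. Never force the pin, and leave the bottle, vial and beaker nearby alone.

Things in the scene. Friction and masses are not known exactly. Their poses are not given: they have to be found in the camera images.
- stage: Fixed sample stage, 110 (own x) x 200 (own y, along the rail) mm, grey base, black end stops; origin under its centre, z up. A flat aluminium carriage (106 x 84 x 16 mm, top 58 mm above the origin) slides on it along own y. Hidden under it is a steel index plate with one hole for the pin. Contact force between pin and stage, side wedging included, must stay under 60 N: push with 20 N at most.
- carriage (a joint): carriage position along the rail, m: 0 at the -y end, 0.060 at the +y end; starts between 0 and 0.010. At value q the carriage hole is at own x = -0.018, y = q - 0.030 of the stage. Slides with about 2 N of friction and stays put; the pin in its hole drags it along.
- carriage_hole (a point): centre of the mouth of the round through hole (11.5 mm wide, chamfered, brass ring round it) in the carriage's top; axes as the stage's. A black cell block with a clear cuvette, up to 46 mm above the carriage top, stands 52 mm off in own +x. Once in the index hole the pin meets a stiff brake plug: about 7 N over its last 12 mm, no spring-back; a push of 8 to 15 N does it.
- pin: loose steel index pin, 60 g, standing upright: shaft 10 mm across, its nose tapering to 6 mm over the last 6 mm; collar 28 mm across from 40 to 44 mm above the origin; red round grip head 22 mm across from 44 to 74 mm. Origin at the tip of the nose on the axis, own z up along the pin.
- pin_stand: fixed blue block 50 x 50 x 30 mm with a 64 mm square foot; origin at the centre of the underside. The pin stands in its 12 mm wide, 24 mm deep hole, tip 6 mm above the origin.
- green_bottle: loose small white bottle with green cap, 38 x 38 x 75 mm, a bystander; origin under its centre
- white_vial: loose small vial with white cap, 27 x 27 x 52 mm, a bystander; origin under its centre
- beaker: loose small glass beaker, 51 x 51 x 68 mm, a bystander; origin under its centre
- plate_top (a point): point on the hidden index plate's flat top, stage own (-18, 0, 40) mm, 18 mm below the carriage top. The plate's one hole, 11.5 mm wide, chamfered, lies on the line through here along own y. Its place differs every run and can't be seen or read: it is under the carriage hole at some value of joint carriage from 0.018 to 0.056. The plate does not yield.

How it is judged:
By the outcome, as a careful person would: the job done as asked, in the order asked, and still so for the second after the job is handed in, with the robot touching nothing.
It also fails if it takes over 72 s, if anything falls off the work surface, if the arm or the gripper's body presses on something with over 40 N, if the wrist force passes 120 N, or if a joint passes its speed limit or range.

## Working session

There is one attempt and no reset: what is moved stays moved. The work goes in short steps, Python scripts to look and compute and a tool call to move; the robot and the scene stay as the last step left them, time stands still between calls to the robot, and variables do not carry over. Pictures are saved under pics/ and viewed, at most 12 in all, crops included, and the job is handed in when it is done.

Besides the shell and the picture viewer there is one more tool, called after ">>>" as a command line: name --argument value ..., lists and objects as JSON in quotes. drive_tool: Moves the arm, as the interface text tells. Its arguments: {"type":"object","properties":{"series":{"type":"array"}},"required":["series"]}

```bash
mkdir -p pics; cat > h.py <<'E'
import numpy as np, cv2
from bench import robot, imaging
def ray(cal,u,v):
    K=np.array(cal["intrinsics"]);xd=(u-K[0,2])/K[0,0];yd=(v-K[1,2])/K[1,1]
    x,y=xd,yd
    for _ in range(20):
        s=1+cal["k1"]*(x*x+y*y);x,y=xd/s,yd/s
    d=np.array(cal["rotation"]).reshape(3,3)@np.array([x,-y,-1.]);return np.array(cal["position"]),d
def onz(cal,u,v,z):
    p,d=ray(cal,u,v);return p+d*(z-p[2])/d[2]
def proj(cal,P):
    c=np.array(cal["rotation"]).reshape(3,3).T@(np.array(P)-np.array(cal["position"]))
    x,y=c[0]/-c[2],-c[1]/-c[2];s=1+cal["k1"]*(x*x+y*y);K=np.array(cal["intrinsics"])
    return K[0,0]*x*s+K[0,2],K[1,1]*y*s+K[1,2]
def save(n,im): cv2.imwrite("pics/"+n,im[:,:,::-1])
E
python3 - <<'E'
from h import *
o=robot.get_obs();print({k:np.round(v,3) for k,v in o.items()})
ims=[]
for n in("side","top"):
    c=imaging.get_calibration(n);im=imaging.snapshot(n);np.save(n+".npy",im);save(n+"0.png",im)
    print(n,np.round(c["position"],3),np.round(c["rotation"],3).tolist(),c["intrinsics"],c["k1"])
E
```

```text
{'time': np.float64(0.0), 'joint_positions': array([ 1.053,  0.088,  1.372, -0.   ,  1.684, -0.103]), 'qvel': array([ 0.   , -0.002,  0.001,  0.   , -0.001,  0.   ]), 'joint_torque': array([-0.0000e+00, -3.4018e+01, -3.0243e+01,  7.2000e-02,  3.3000e-02,
       -0.0000e+00]), 'tool_pos': array([0.221, 0.503, 0.207]), 'ee_rot': array([-3.139, -0.   ,  2.727]), 'wrist_force': array([ 0.404,  0.473, -0.575]), 'wrist_torque': array([ 0.022, -0.013, -0.028]), 'finger_force': np.float64(0.0), 'width': np.float64(0.094)}
side [0.225 0.281 0.487] [1.082, -0.023, -2.689] [[366.32070175   0.         260.16828856]
 [  0.         366.32070175 192.10414594]
 [  0.           0.           1.        ]] 0.00691837980669717
top [ 0.401 -0.4    0.994] [0.126, -0.014, -1.563] [[422.07467639   0.         259.33697969]
 [  0.         422.07467639 189.20510341]
 [  0.           0.           1.        ]] -0.1470939200269418
```

View pics/top0.png

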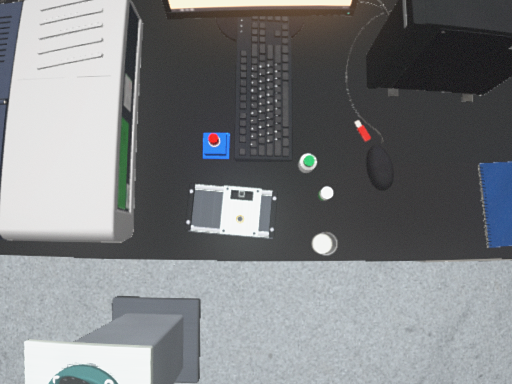

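View pics/side0.png

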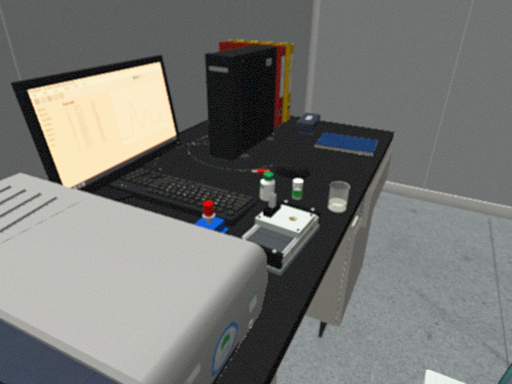

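```bash
sed -i 's/^import numpy.*/&\nfrom scipy.spatial.transform import Rotation as Ro/; s/np.array(cal\["rotation"\]).reshape(3,3)/Ro.from_euler("xyz",cal["rotation"]).as_matrix()/' h.py
python3 - <<'E'
from h import *
ct=imaging.get_calibration("top");cs=imaging.get_calibration("side")
T=np.load("top.npy");S=np.load("side.npy")
def tri(a,b):
    p,d=ray(ct,*a);q,e=ray(cs,*b);d/=np.linalg.norm(d);e/=np.linalg.norm(e)
    s=np.linalg.lstsq(np.c_[d,-e],q-p,rcond=None)[0];A=p+d*s[0];B=q+e*s[1];return (A+B)/2,np.linalg.norm(A-B)
def cents(im,lo,hi,mn=8):
    h=cv2.cvtColor(im,cv2.COLOR_RGB2HSV);m=cv2.inRange(h,lo,hi)
    if lo[0]==0 and hi[0]<12: m|=cv2.inRange(h,(170,lo[1],lo[2]),(180,255,255))
    n,_,st,c=cv2.connectedComponentsWithStats(m);return [(st[i].tolist(),c[i].round(1).tolist()) for i in range(1,n) if st[i][4]>mn]
R=((0,150,80),(8,255,255));B=((105,150,80),(125,255,255));G=((45,120,50),(85,255,255))
for n,im in(("top",T),("side",S)):
    print(n,"red",cents(im,*R));print("blue",cents(im,*B));print("brass",cents(im,(12,70,40),(32,255,230),3)[:20])
print(tri((213.5,139.5),(208.5,207)), "head guess")
print("hole",onz(ct,240,218,.058),tri((240,218),(293,217)))
for n,p in dict(origin=(0,0,0)).items(): print(proj(ct,p))
for p in [(308,161),(326,193),(323,244)]: print(onz(ct,*p,.06))
print("printer",onz(ct,130,238,.2),onz(ct,137,120,.2), onz(cs,266,262,.2),onz(ct,130,238,0))
save("c.png",cv2.resize(T[120:270,170:350],None,fx=4.4,fy=4,interpolation=cv2.INTER_CUBIC))
E
```

```text
top red [([358, 125, 13, 16, 111], [363.9, 132.9]), ([209, 134, 9, 10, 78], [213.2, 138.5])]
blue [([202, 132, 28, 27, 556], [216.3, 146.9]), ([480, 162, 32, 85, 2159], [498.2, 201.3])]
brass [([167, 0, 4, 9, 13], [168.5, 3.7]), ([180, 0, 181, 27, 1302], [283.0, 13.6]), ([305, 5, 16, 1, 16], [312.5, 5.0]), ([322, 5, 6, 1, 6], [324.5, 5.0]), ([203, 7, 4, 1, 4], [204.5, 7.0]), ([237, 6, 10, 1, 10], [241.5, 6.0]), ([254, 19, 4, 2, 6], [255.5, 19.3]), ([259, 19, 4, 2, 8], [260.5, 19.5]), ([267, 20, 5, 2, 6], [269.0, 20.2]), ([276, 20, 2, 2, 4], [276.5, 20.5]), ([280, 20, 8, 3, 12], [284.0, 21.2]), ([259, 28, 4, 1, 4], [260.5, 28.0]), ([298, 29, 3, 3, 4], [299.0, 29.8]), ([292, 34, 4, 3, 4], [293.5, 35.2])]
side red [([220, 42, 36, 9, 176], [231.9, 45.2]), ([275, 46, 10, 80, 350], [278.1, 84.3]), ([257, 169, 12, 4, 39], [261.8, 170.2]), ([203, 200, 11, 16, 152], [207.9, 207.4])]
blue [([316, 133, 60, 19, 665], [346.9, 142.0]), ([195, 217, 34, 16, 290], [212.7, 223.8]), ([226, 323, 9, 6, 15], [230.5, 325.1])]
brass [([228, 39, 67, 84, 761], [278.9, 71.9]), ([90, 61, 87, 76, 216], [146.6, 8
[... 265 characters left out ...]
 [113.6, 165.5]), ([86, 176, 7, 4, 7], [89.0, 177.7]), ([76, 182, 5, 3, 5], [78.0, 183.2]), ([289, 217, 3, 3, 5], [289.6, 218.4])]
(array([ 0.62894866, -0.30794713,  0.07113714]), np.float64(0.000459251356657604)) head guess
hole [ 0.45472919 -0.36926322  0.058     ] (array([ 0.45244287, -0.37002972,  0.06283816]), np.float64(0.004185599358924891))
(np.float64(84.64412126745961), np.float64(406.90707808051906))
[ 0.58443896 -0.52104071  0.06      ]
[ 0.51202268 -0.56104691  0.06      ]
[ 0.39838545 -0.55331302  0.06      ]
printer [ 0.40616404 -0.16598839  0.2       ] [ 0.63604161 -0.1688045   0.2       ] [ 0.36856836 -0.04638155  0.2       ] [ 4.07541929e-01 -1.07070488e-01 -1.11022302e-16]
```

View pics/c.png

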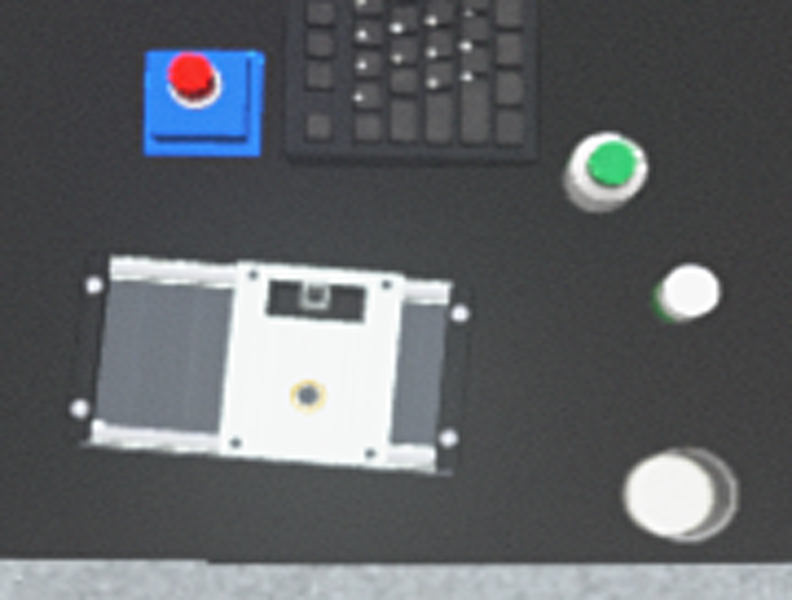

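```bash
cat >> h.py <<'E'
def to(P,yaw=None):
    o=robot.get_obs();R=Ro.from_euler("xyz",o["ee_rot"]);d=R.inv().apply(np.array(P)-o["tool_pos"])
    print("t",o["time"],"at",np.round(o["tool_pos"],4),np.round(o["ee_rot"],4),"shift",np.round(d,4))
    if yaw is not None: print("turn",np.round((R.inv()*Ro.from_euler("xyz",[np.pi,0,yaw])).as_rotvec(),4))
E
python3 - <<'E'
from h import *
ct=imaging.get_calibration("top");cs=imaging.get_calibration("side")
def tri(a,b):
    p,d=ray(ct,*a);q,e=ray(cs,*b);d/=np.linalg.norm(d);e/=np.linalg.norm(e)
    s=np.linalg.lstsq(np.c_[d,-e],q-p,rcond=None)[0];A=p+d*s[0];B=q+e*s[1];return (A+B)/2,np.linalg.norm(A-B)
print(tri((134,232),(264,256)))
print(tri((105,77),(21,178)))
for z in(.1,.15,.2,.25): print(z,onz(cs,262,250,z),onz(ct,130,238,z))
# stage edges (crop px -> full)
f=lambda a:(170+a[0]/4.4,120+a[1]/4)
for z,a in((.058,(240,262)),(.058,(402,275)),(.058,(388,467)),(.058,(219,452)),(.058,(308,396)),(0.02,(88,443)),(.02,(437,470))): print(a,onz(ct,*f(a),z).round(4))
to([.629,-.308,.40],3.05)
E
```

```text
(array([ 0.41882247, -0.15049875,  0.11927328]), np.float64(0.0011097552781587216))
(array([ 0.76268536, -0.05812313,  0.20175921]), np.float64(0.09356158583841946))
0.1 [ 0.4386423  -0.18667888  0.1       ] [ 0.40685298 -0.13652944  0.1       ]
0.15 [ 0.41103027 -0.12629567  0.15      ] [ 0.40650851 -0.15125892  0.15      ]
0.2 [ 0.38341823 -0.06591245  0.2       ] [ 0.40616404 -0.16598839  0.2       ]
0.25 [ 0.3558062  -0.00552924  0.25      ] [ 0.40581957 -0.18071787  0.25      ]
(240, 262) [ 0.5271 -0.3337  0.058 ]
(402, 275) [ 0.5205 -0.4162  0.058 ]
(388, 467) [ 0.4137 -0.4099  0.058 ]
(219, 452) [ 0.4211 -0.325   0.058 ]
(308, 396) [ 0.4525 -0.3693  0.058 ]
(88, 443) [ 0.4263 -0.2531  0.02  ]
(437, 470) [ 0.4126 -0.4359  0.02  ]
t 0.1 at [0.2214 0.5029 0.2068] [-3.1396e+00 -2.0000e-04  2.7268e+00] shift [-0.6998 -0.5783 -0.1921]
turn [-0.002  -0.0005 -0.3232]
```

>>> drive_tool --series '[[0.094, [-0.04, -0.033, -0.03], [0, 0, 0]], [0.094, [-0.08, -0.066, -0.06], [0, 0, 0]], [0.094, [-0.12, -0.1, -0.09], [0, 0, 0]], [0.094, [-0.16, -0.132, -0.12], [0, 0, 0]], [0.094, [-0.2, -0.165, -0.15], [0, 0, 0]]]'

```text
time: 0.72
tool_pos: [0.3385, 0.2701, 0.3584]
ee_rot: [-3.141, -0.0, 2.727]
wrist_force: [0.8, 1.2, -0.4]
width: 0.0939
finger_force: 0.0
```

>>> drive_tool --series '[[0.094, [-0.046, -0.038, 0], [0, 0, 0]], [0.094, [-0.092, -0.076, 0], [0, 0, 0]], [0.094, [-0.138, -0.114, 0], [0, 0, 0]], [0.094, [-0.184, -0.152, 0], [0, 0, 0]], [0.094, [-0.23, -0.19, 0], [0, 0, 0]]]'

```text
time: 1.35
tool_pos: [0.4725, 0.0033, 0.3575]
ee_rot: [3.141, -0.0, 2.727]
wrist_force: [0.5, 0.2, -0.9]
width: 0.0941
finger_force: 0.0
```

>>> drive_tool --series '[[0.094, [-0.046, -0.038, 0], [0, 0, -0.07]], [0.094, [-0.092, -0.076, 0], [0, 0, -0.14]], [0.094, [-0.138, -0.114, 0], [0, 0, -0.21]], [0.094, [-0.184, -0.152, 0], [0, 0, -0.28]], [0.094, [-0.23, -0.19, 0], [0, 0, -0.34]]]'

```text
time: 1.98
tool_pos: [0.6066, -0.2632, 0.3572]
ee_rot: [3.141, -0.001, 3.069]
wrist_force: [1.1, 0.3, 0.2]
width: 0.094
finger_force: 0.0
```

```bash
python3 - <<'E'
from h import *
c=imaging.get_calibration("wrist");im=imaging.snapshot("wrist");save("w1.png",im);np.save("w1.npy",im);np.save("w1c.npy",c,allow_pickle=True)
to([.629,-.308,.25],3.067);print(c,proj(c,(.629,-.308,.08)))
E
```

```text
t 2.025 at [ 0.6087 -0.2706  0.3509] [-3.1408 -0.0058  3.0632] shift [-0.0238 -0.0357  0.1008]
turn [-0.0008 -0.0058 -0.0038]
{'intrinsics': array([[307.68885401,   0.        , 262.23113107],
       [  0.        , 307.68885401, 193.10260574],
       [  0.        ,   0.        ,   1.        ]]), 'k1': -0.0018586230698607743, 'position': array([ 0.52732595, -0.25735385,  0.5353057 ]), 'rotation': array([-2.77737480e-01, -8.00381666e-04,  1.49895218e+00])} (np.float64(233.49450362559432), np.float64(177.40629695756206))
```

View pics/w1.png

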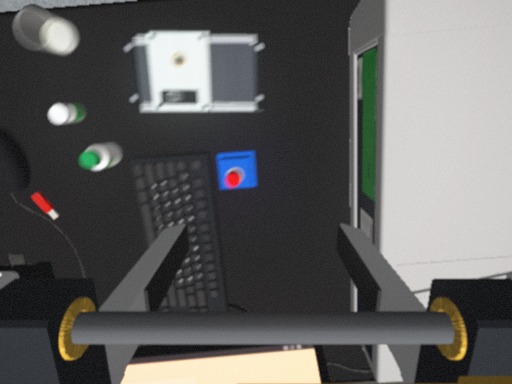

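The wrist view shows the red head at (233,178), as predicted, and the hole ring at (178,59). I go above the pin and look again.

>>> drive_tool --series '[[0.07, [-0.012, -0.018, 0.04], [0, 0, 0]], [0.07, [-0.024, -0.036, 0.08], [0, 0, 0]], [0.07, [-0.024, -0.036, 0.13], [0, 0, 0]], [0.07, [-0.024, -0.036, 0.14], [0, 0, 0]], [0.07, [-0.024, -0.036, 0.14], [0, 0, 0]]]'

```text
time: 2.65
tool_pos: [0.6273, -0.2988, 0.2181]
ee_rot: [3.141, -0.0, 3.067]
wrist_force: [-0.1, -0.0, 0.1]
width: 0.0698
finger_force: 0.0
```

```bash
python3 - <<'E'
from h import *
c=imaging.get_calibration("wrist");im=imaging.snapshot("wrist");save("w2.png",im)
h=cv2.cvtColor(im,cv2.COLOR_RGB2HSV);m=cv2.inRange(h,(0,150,60),(8,255,255))|cv2.inRange(h,(170,150,60),(180,255,255))
n,l,st,ce=cv2.connectedComponentsWithStats(m)
for i in range(1,n):
    if st[i][4]>60: print(st[i],ce[i],onz(c,*ce[i],.072))
print(proj(c,(.629,-.308,.08)))
hc=cv2.HoughCircles(cv2.cvtColor(im,cv2.COLOR_RGB2GRAY),3,1,20,param1=100,param2=.8,minRadius=8,maxRadius=40);print(hc)
to([.629,-.308,.078],3.067)
E
```

```text
[246 174  19  25 358] [255.21787709 185.85195531] [ 0.63151095 -0.30643165  0.072     ]
[  0 215  10  17  87] [  2.82758621 222.87356322] [ 0.65352179 -0.59379841  0.072     ]
(np.float64(253.39445863654146), np.float64(185.570811299407))
[[[169.5 277.5  33.8]
  [190.5 262.5  39.4]
  [150.5 192.5  29.3]
  [177.5 194.5  33.8]
  [171.5 252.5  37.2]
  [434.5 243.5  34.9]
  [187.5 223.5  32.7]
  [152.5 338.5  39.4]
  [211.5 191.5  32.7]
  [440.5 198.5  33.8]
  [160.5 223.5  23.6]
  [201.5 341.5  39.4]
  [447.5  74.5  34.9]
  [176.5 342.5  39.4]
  [137.5 228.5  32.7]
  [206.5 281.5  28. ]
  [457.5  33.5  34.9]
  [382.5 342.5  33.8]
  [176.5 309.5  39.4]
  [469.5  55.5  39.4]
  [438.5 223.5  32.7]
  [189.5 373.5  29.7]
  [191.5 163.5  39.4]
  [231.5 209.5  39.4]
  [236.5 118.5  39.4]
  [461.5 176.5  38.3]
  [190.5  43.5  33.8]
  [231.5 179.5  33.8]
  [240.5 378.5  35. ]
  [129.5 251.5  33.8]
  [ 81.5 152.5  18. ]
  [261.5  41.5  39.4]
  [441.5 288.5  39.4]
  [255.5 182.5   9.6]
  [222.5 343.5  38.3]
  [224.5 319.5  37.1]
  [443.5 159.5  34.9]
  [149.5  64.5  26.8]
  [146.5  42.5  39.4]
  [
[... 5836 characters left out ...]
323.5  12.5]
  [272.5 196.5  10.5]
  [502.5 383.5   8.8]
  [ 57.5 208.5  37. ]
  [260.5   1.5  28.7]
  [ 88.5 132.5  19.3]
  [485.5 227.5  16.3]
  [303.5  39.5  15.6]
  [222.5 103.5  12.8]
  [493.5 110.5  10.6]
  [329.5  72.5  39.4]
  [318.5 165.5  38.3]
  [  1.5 379.5  17.2]
  [ 32.5 372.5  14.6]
  [ 35.5  14.5  13.7]
  [ 83.5 264.5  13.7]
  [ 13.5 159.5  22. ]
  [301.5   3.5  12.5]
  [291.5 151.5  11.8]
  [502.5 319.5   8.4]
  [360.5 196.5  38.2]
  [303.5 134.5  37.1]
  [  2.5  17.5  13. ]
  [ 57.5  12.5  28.9]
  [311.5 210.5  17.2]
  [324.5 114.5  39.3]]]
t 2.7 at [ 0.628  -0.2992  0.2204] [-3.1402e+00  3.1000e-03  3.0671e+00] shift [-0.0012 -0.0085  0.1424]
turn [-0.0014  0.0031  0.0001]
```

View pics/w2.png

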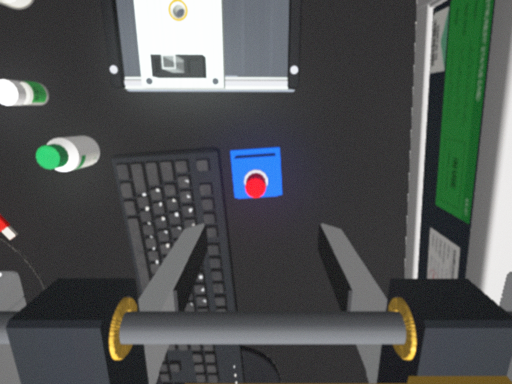

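>>> drive_tool --series '[[0.06, [-0.003, -0.0083, 0.04], [0, 0, 0]], [0.06, [-0.003, -0.0083, 0.08], [0, 0, 0]], [0.06, [-0.003, -0.0083, 0.11], [0, 0, 0]], [0.06, [-0.003, -0.0083, 0.11], [0, 0, 0]], [0.06, [-0.003, -0.0083, 0.11], [0, 0, 0]]]'

```text
time: 3.32
tool_pos: [0.6314, -0.3084, 0.1119]
ee_rot: [-3.139, 0.005, 3.067]
wrist_force: [-0.1, 0.5, 0.2]
width: 0.06
finger_force: 0.0
```

```bash
python3 - <<'E'
from h import *
for k in range(2):
    c=imaging.get_calibration("wrist");im=imaging.snapshot("wrist")
    to([.630,-.3075,.078],3.067)
h=cv2.cvtColor(im,cv2.COLOR_RGB2HSV);m=cv2.inRange(h,(0,150,60),(8,255,255))|cv2.inRange(h,(170,150,60),(180,255,255))
n,l,st,ce=cv2.connectedComponentsWithStats(m)
for i in range(1,n):
    if st[i][4]>60: print(st[i],ce[i],onz(c,*ce[i],.072))
o=robot.get_obs()
print("TCP grasp in img",proj(c,o["tool_pos"]+[0,0,-.006]))
save("w3.png",im)
E
```

```text
t 3.375 at [ 0.6315 -0.3085  0.1121] [-3.1387  0.006   3.067 ] shift [0.0018 0.001  0.0341]
turn [-0.0029  0.006  -0.    ]
t 3.425 at [ 0.6313 -0.3084  0.1118] [-3.1389  0.0056  3.0669] shift [0.0016 0.0009 0.0338]
turn [-0.0027  0.0056 -0.0001]
[251 198  29  35 744] [264.99462366 216.54569892] [ 0.63305902 -0.30637969  0.072     ]
TCP grasp in img (np.float64(261.93378480612984), np.float64(232.7508837981074))
```

View pics/w3.png

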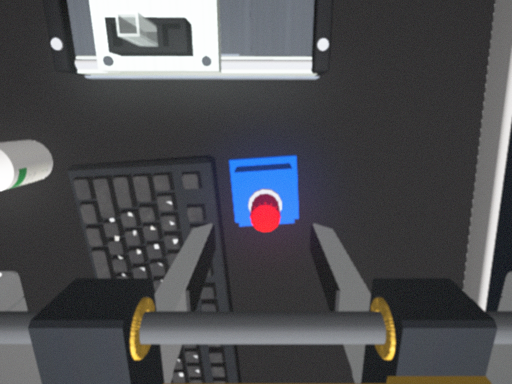

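The pin's head sits at (265,219), between the open fingers and within about 2 mm of the centre line. I go down and grip.

>>> drive_tool --series '[[0.06, [-0.0005, 0.0015, 0.017], [0, 0, 0]], [0.06, [-0.0005, 0.0015, 0.034], [0, 0, 0]], [0.06, [-0.0005, 0.0015, 0.034], [0, 0, 0]], [0.0, [-0.0005, 0.0015, 0.034], [0, 0, 0]], [0.0, [-0.0005, 0.0015, 0.034], [0, 0, 0]]]'

```text
time: 4.05
tool_pos: [0.6307, -0.3064, 0.0745]
ee_rot: [-3.141, 0.001, 3.067]
wrist_force: [-0.0, -0.2, 0.2]
width: 0.0436
finger_force: 0.0
```

>>> drive_tool --series '[[0.0, [0, 0, 0], [0, 0, 0]], [0.0, [0, 0, 0], [0, 0, 0]], [0.0, [0, 0, 0], [0, 0, 0]], [0.0, [0, 0, 0], [0, 0, 0]]]'

```text
time: 4.55
tool_pos: [0.6305, -0.3062, 0.0742]
ee_rot: [-3.141, 0.001, 3.067]
wrist_force: [-0.1, 0.3, 2.0]
width: 0.0204
finger_force: 30.0
```

>>> drive_tool --series '[[0.0, [0, 0, -0.01], [0, 0, 0]], [0.0, [0, 0, -0.025], [0, 0, 0]], [0.0, [0, 0, -0.045], [0, 0, 0]], [0.0, [0, 0, -0.07], [0, 0, 0]], [0.0, [0, 0, -0.1], [0, 0, 0]]]'

```text
time: 5.18
tool_pos: [0.6303, -0.3061, 0.176]
ee_rot: [-3.141, 0.001, 3.067]
wrist_force: [-0.0, -1.1, 0.3]
width: 0.0208
finger_force: 30.0
```

```bash
python3 - <<'E'
from h import *
# hole estimate: wrist views
c=np.load("w1c.npy",allow_pickle=True).item();print(onz(c,178.5,59,.058))
to([.453,-.3695,.17],3.067)
o=robot.get_obs();print(o["width"],o["finger_force"],o["wrist_force"])
E
```

```text
[ 0.45482494 -0.37222879  0.058     ]
t 5.175 at [ 0.6303 -0.3061  0.176 ] [-3.1414e+00  7.0000e-04  3.0668e+00] shift [ 0.1721 -0.0765  0.0058]
turn [-0.0002  0.0007 -0.0002]
0.020773614065018577 29.99840497970581 [-0.02287334 -1.11047329  0.34286427]
```

>>> drive_tool --series '[[0.0, [0, 0, -0.035], [0, 0, 0]], [0.0, [0.05, -0.022, -0.035], [0, 0, 0]], [0.0, [0.1, -0.044, -0.035], [0, 0, 0]], [0.0, [0.15, -0.066, -0.035], [0, 0, 0]], [0.0, [0.171, -0.077, -0.035], [0, 0, 0]]]'

```text
time: 5.8
tool_pos: [0.4521, -0.3712, 0.2112]
ee_rot: [-3.14, 0.002, 3.065]
wrist_force: [-0.1, -0.3, -0.3]
width: 0.0211
finger_force: 30.0
```

>>> drive_tool --series '[[0.0, [0, 0, 0.01], [0, 0, 0]], [0.0, [0, 0, 0.02], [0, 0, 0]], [0.0, [0, 0, 0.02], [0, 0, 0]]]'

```text
time: 6.18
tool_pos: [0.4547, -0.3688, 0.1866]
ee_rot: [3.139, -0.003, 3.069]
wrist_force: [0.2, -0.1, 0.4]
width: 0.021
finger_force: 30.0
```

```bash
python3 - <<'E'
from h import *
for n in("wrist","side","top"):
    c=imaging.get_calibration(n);im=imaging.snapshot(n);np.save(n+"4.npy",im);np.save(n+"4c.npy",c,allow_pickle=True)
    if n=="wrist": w=im
    if n=="side": s=im[160:260,220:353]
save("w4.png",np.hstack([cv2.resize(w[60:384,100:400],(432,467)),cv2.resize(s,(360,467),interpolation=cv2.INTER_CUBIC)]))
to([.4535,-.37,.19],3.067);o=robot.get_obs();print(o["wrist_force"])
E
```

```text
t 6.325 at [ 0.4549 -0.3696  0.1885] [ 3.1410e+00 -3.0000e-04  3.0683e+00] shift [ 0.0014 -0.0005 -0.0015]
turn [ 0.0006 -0.0003  0.0013]
[-1.01582782  0.79128088 -1.55685906]
```

View pics/w4.png

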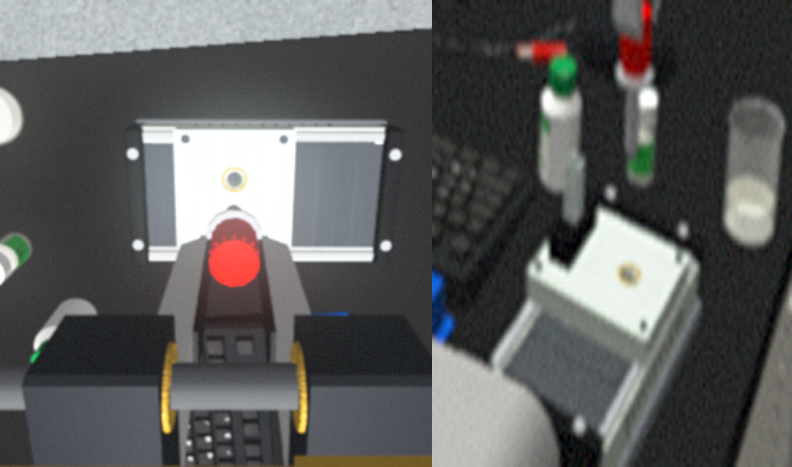

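```bash
python3 - <<'E'
from h import *
L=lambda n:(np.load(n+"4.npy"),np.load(n+"4c.npy",allow_pickle=True).item())
w,c=L("wrist");g=cv2.cvtColor(w,cv2.COLOR_RGB2GRAY)
h=cv2.cvtColor(w,cv2.COLOR_RGB2HSV)
def blob(im,x,y,r,thr):
    s=cv2.cvtColor(im,cv2.COLOR_RGB2GRAY)[y-r:y+r+1,x-r:x+r+1];m=(s<thr).astype(np.uint8)
    n,l,st,ce=cv2.connectedComponentsWithStats(m);return [(st[i].tolist(),(ce[i]+[x-r,y-r]).round(2)) for i in range(1,n) if st[i][4]>3]
print(blob(w,262,185,7,130))
s0=cv2.inRange(h[170:200,247:279],(12,60,60),(35,255,255));ys,xs=np.nonzero(s0);print("ring",cv2.fitEllipse(np.c_[xs+247,ys+170].astype(np.float32)),len(xs))
u=(cv2.fitEllipse(np.c_[xs+247,ys+170].astype(np.float32)))[0]
print("hole wrist",onz(c,*u,.058))
m=cv2.inRange(h,(0,150,60),(8,255,255))|cv2.inRange(h,(170,150,60),(180,255,255));m[:,:220]=0;m[:,310:]=0
bright=(m>0)&(w[:,:,0]>215);ys,xs=np.nonzero(bright);print("head top",cv2.minEnclosingCircle(np.c_[xs,ys].astype(np.float32)),len(xs))
o=robot.get_obs();t=o["tool_pos"];print(t)
(e,r)=cv2.minEnclosingCircle(np.c_[xs,ys].astype(np.float32))
for z in(.188,.192,.196): print("head",z,onz(c,*e,z), r)
for n,p in(("top",(240,218.75)),("side",(293.3,217.7))):
    im,cc=L(n);print(n,blob(im,int(p[0]),int(p[1]),5,150),onz(cc,*p,.058))
sw,cs=L("side");print("proj tip est side",proj(cs,(t[0],t[1],t[2]-.068)),proj(cs,(t[0],t[1],t[2]+.006)))
save("s4.png",cv2.resize(sw[150:240,240:330],None,fx=6,fy=6,interpolation=cv2.INTER_CUBIC))
print("pred wrist: tip",proj(c,(t[0],t[1],t[2]-.07)),"headtop",proj(c,(t[0],t[1],t[2]+.004)))
E
```

```text
[]
ring ((262.2423400878906, 184.01040649414062), (15.955730438232422, 16.37662696838379), 106.23198699951172) 52
hole wrist [ 0.45275151 -0.36799813  0.058     ]
head top ((262.25384521484375, 240.54103088378906), 17.948688507080078) 900
[ 0.45489379 -0.36962423  0.18845445]
head 0.188 [ 0.45641585 -0.36866152  0.188     ] 17.948688507080078
head 0.192 [ 0.45459074 -0.36854275  0.192     ] 17.948688507080078
head 0.196 [ 0.45276562 -0.36842399  0.196     ] 17.948688507080078
top [([0, 0, 11, 11, 121], array([240., 218.]))] [ 0.45306609 -0.36928385  0.058     ]
side [([2, 6, 4, 2, 6], array([291.5, 218.5]))] [ 0.45128076 -0.37542629  0.058     ]
proj tip est side (np.float64(292.64815998182155), np.float64(193.5839874707584)) (np.float64(295.0159606074808), np.float64(161.48549205165332))
pred wrist: tip (np.float64(260.72057540208766), np.float64(204.15463024603434)) headtop (np.float64(260.5216633406672), np.float64(241.43079706488913))
```

View pics/s4.png

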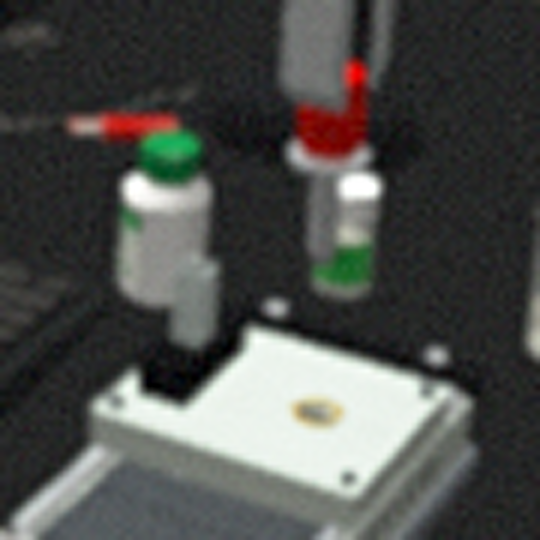

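Side view: the nose is above the plate at about (293.7,193.7), as predicted; the hole is at about (.4528,-.3692), 2 mm nearer in x than the pin. I correct that and descend.

>>> drive_tool --series '[[0.0, [0.002, 0.0003, 0.012], [0, 0, 0]], [0.0, [0.002, 0.0003, 0.026], [0, 0, 0]], [0.0, [0.002, 0.0003, 0.04], [0, 0, 0]], [0.0, [0.002, 0.0003, 0.05], [0, 0, 0]], [0.0, [0.002, 0.0003, 0.05], [0, 0, 0]]]'

```text
time: 6.95
tool_pos: [0.4514, -0.3692, 0.1373]
ee_rot: [3.14, -0.002, 3.067]
wrist_force: [0.6, -0.5, -0.4]
width: 0.0208
finger_force: 30.0
```

>>> drive_tool --series '[[0.0, [0, 0, 0], [0, 0, 0]], [0.0, [0, 0, 0], [0, 0, 0]]]'

```text
time: 7.2
tool_pos: [0.4524, -0.37, 0.1397]
ee_rot: [-3.141, 0.001, 3.067]
wrist_force: [-0.4, 0.2, -0.7]
width: 0.0208
finger_force: 30.0
```

```bash
python3 - <<'E'
from h import *
ims=[]
c=imaging.get_calibration("wrist");w=imaging.snapshot("wrist");s=imaging.snapshot("side")
o=robot.get_obs();t=o["tool_pos"];print(t,o["ee_rot"],o["wrist_force"])
print(proj(c,(t[0],t[1],t[2]-.07)),proj(c,(.4528,-.3692,.058)))
save("w5.png",np.hstack([cv2.resize(w[170:270,212:312],(400,400),interpolation=cv2.INTER_CUBIC),cv2.resize(s[180:240,260:320],(400,400),interpolation=cv2.INTER_CUBIC)]))
E
```

```text
[ 0.45228391 -0.36994059  0.13952632] [-3.14087379e+00  1.01068350e-03  3.06673896e+00] [ 0.43234878 -0.11801883 -0.81524729]
(np.float64(262.10647200868834), np.float64(202.70800304547407)) (np.float64(263.00137692543274), np.float64(199.2100692174785))
```

View pics/w5.png

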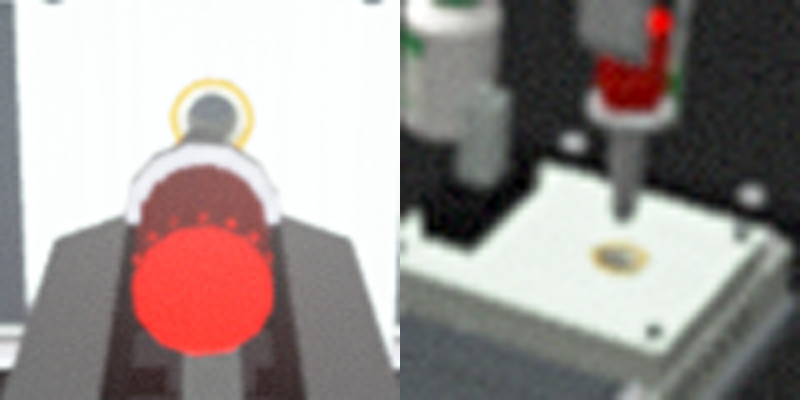

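```bash
python3 - <<'E'
from h import *
c=imaging.get_calibration("wrist");w=imaging.snapshot("wrist");cs=imaging.get_calibration("side")
w=cv2.resize(w[185:220,240:290],None,fx=15,fy=15,interpolation=cv2.INTER_CUBIC)
save("w6.png",cv2.convertScaleAbs(w,alpha=1.0))
o=robot.get_obs();t=o["tool_pos"];print(t)
print("side tip",proj(cs,t-[0,0,.07]),"hole",proj(cs,(.4528,-.3692,.058)))
for d in((.001,0,0),(0,.001,0),(0,0,.001)): print(np.array(proj(cs,np.array((.4528,-.3692,.058))+d))-proj(cs,(.4528,-.3692,.058)),np.array(proj(c,np.array((.4528,-.3692,.058))+d))-proj(c,(.4528,-.3692,.058)))
E
```

```text
[ 0.45225022 -0.36989027  0.13941587]
side tip (np.float64(292.30598605198907), np.float64(214.34363502601386)) hole (np.float64(291.6242784065754), np.float64(218.8542996996224))
[-0.42279857 -0.1141526 ] [0.08281213 1.07859943]
[-0.16755563  0.21448235] [ 1.12998678 -0.07965849]
[ 0.02886633 -0.38543881] [0.0016552  0.33584165]
```

View pics/w6.png

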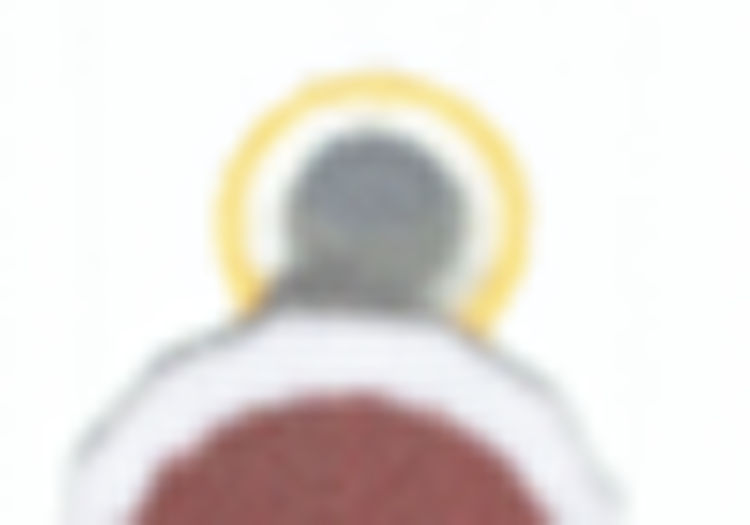

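The close crop shows the hole centre at about (265,199.3) and the shaft about 2 px to its left. I shift the pin +1.6 mm in y and go down gently.

>>> drive_tool --series '[[0.0, [0, 0.0016, 0.003], [0, 0, 0]], [0.0, [0, 0.0016, 0.007], [0, 0, 0]], [0.0, [0, 0.0016, 0.009], [0, 0, 0]], [0.0, [0, 0.0016, 0.011], [0, 0, 0]], [0.0, [0, 0.0016, 0.011], [0, 0, 0]]]'

```text
time: 7.98
tool_pos: [0.4521, -0.368, 0.1276]
ee_rot: [3.141, -0.0, 3.067]
wrist_force: [-0.8, 0.0, -0.8]
width: 0.0208
finger_force: 30.0
```

>>> drive_tool --series '[[0.0, [0, 0, 0.001], [0, 0, 0]], [0.0, [0, 0, 0.002], [0, 0, 0]], [0.0, [0, 0, 0.002], [0, 0, 0]]]'

```text
time: 8.35
tool_pos: [0.4521, -0.3681, 0.1258]
ee_rot: [3.141, -0.0, 3.067]
wrist_force: [-1.1, 0.3, -0.5]
width: 0.0206
finger_force: 30.0
```

>>> drive_tool --series '[[0.0, [0, 0, 0.001], [0, 0, 0]], [0.0, [0, 0, 0.002], [0, 0, 0]], [0.0, [0, 0, 0.002], [0, 0, 0]]]'

```text
time: 8.72
tool_pos: [0.4521, -0.368, 0.1237]
ee_rot: [3.141, -0.0, 3.067]
wrist_force: [0.5, 0.8, -0.0]
width: 0.0209
finger_force: 30.0
```

>>> drive_tool --series '[[0.0, [0, 0, 0.001], [0, 0, 0]], [0.0, [0, 0, 0.002], [0, 0, 0]], [0.0, [0, 0, 0.002], [0, 0, 0]]]'

```text
time: 9.1
tool_pos: [0.4521, -0.368, 0.1217]
ee_rot: [3.141, -0.0, 3.067]
wrist_force: [-0.2, 0.6, -0.9]
width: 0.0209
finger_force: 30.0
```

>>> drive_tool --series '[[0.0, [0, 0, 0.001], [0, 0, 0]], [0.0, [0, 0, 0.002], [0, 0, 0]], [0.0, [0, 0, 0.002], [0, 0, 0]]]'

```text
time: 9.48
tool_pos: [0.4521, -0.368, 0.1197]
ee_rot: [3.141, -0.0, 3.067]
wrist_force: [0.2, 0.1, -1.2]
width: 0.0207
finger_force: 30.0
```

>>> drive_tool --series '[[0.0, [0, 0, 0.001], [0, 0, 0]], [0.0, [0, 0, 0.002], [0, 0, 0]], [0.0, [0, 0, 0.002], [0, 0, 0]]]'

```text
time: 9.85
tool_pos: [0.4521, -0.368, 0.1177]
ee_rot: [3.141, -0.0, 3.067]
wrist_force: [-1.0, -0.3, -0.1]
width: 0.0205
finger_force: 30.0
```

>>> drive_tool --series '[[0.0, [0, 0, 0.001], [0, 0, 0]], [0.0, [0, 0, 0.002], [0, 0, 0]], [0.0, [0, 0, 0.002], [0, 0, 0]]]'

```text
time: 10.22
tool_pos: [0.4521, -0.368, 0.1157]
ee_rot: [3.141, -0.0, 3.067]
wrist_force: [0.6, 0.9, 0.2]
width: 0.0212
finger_force: 30.0
```

>>> drive_tool --series '[[0.0, [0, 0, 0.001], [0, 0, 0]], [0.0, [0, 0, 0.002], [0, 0, 0]], [0.0, [0, 0, 0.003], [0, 0, 0]], [0.0, [0, 0, 0.003], [0, 0, 0]]]'

```text
time: 10.72
tool_pos: [0.4521, -0.368, 0.1127]
ee_rot: [3.141, -0.0, 3.067]
wrist_force: [-0.1, -0.7, -0.4]
width: 0.021
finger_force: 30.0
```

>>> drive_tool --series '[[0.0, [0, 0, 0.001], [0, 0, 0]], [0.0, [0, 0, 0.001], [0, 0, 0]]]'

```text
time: 10.98
tool_pos: [0.4521, -0.368, 0.1117]
ee_rot: [3.141, -0.0, 3.067]
wrist_force: [-0.2, 1.0, -0.1]
width: 0.0208
finger_force: 30.0
```

>>> drive_tool --series '[[0.0, [0, 0, 0.001], [0, 0, 0]], [0.0, [0, 0, 0.001], [0, 0, 0]]]'

```text
time: 11.22
tool_pos: [0.4521, -0.368, 0.1107]
ee_rot: [3.141, -0.0, 3.067]
wrist_force: [0.5, 0.0, -0.7]
width: 0.021
finger_force: 30.0
```

>>> drive_tool --series '[[0.0, [0, 0, 0.001], [0, 0, 0]], [0.0, [0, 0, 0.001], [0, 0, 0]]]'

```text
time: 11.48
tool_pos: [0.4521, -0.368, 0.1097]
ee_rot: [3.141, -0.0, 3.067]
wrist_force: [1.0, 0.0, -1.0]
width: 0.0205
finger_force: 30.0
```

>>> drive_tool --series '[[0.0, [0, 0, 0.0007], [0, 0, 0]], [0.0, [0, 0, 0.0007], [0, 0, 0]]]'

```text
time: 11.72
tool_pos: [0.4521, -0.3681, 0.1091]
ee_rot: [3.141, -0.0, 3.067]
wrist_force: [0.1, -0.0, -0.5]
width: 0.0204
finger_force: 30.0
```

>>> drive_tool --series '[[0.0, [0, 0, 0.0007], [0, 0, 0]], [0.0, [0, 0, 0.0007], [0, 0, 0]]]'

```text
time: 11.98
tool_pos: [0.4521, -0.368, 0.1083]
ee_rot: [3.141, -0.0, 3.067]
wrist_force: [-0.8, 0.6, -0.3]
width: 0.0207
finger_force: 30.0
```

>>> drive_tool --series '[[0.0, [0, 0, 0.0005], [0, 0, 0]], [0.0, [0, 0, 0.0005], [0, 0, 0]]]'

```text
time: 12.22
tool_pos: [0.4523, -0.3681, 0.1082]
ee_rot: [-3.142, 0.0, 3.067]
wrist_force: [0.6, 0.3, 1.3]
width: 0.0211
finger_force: 30.0
```

>>> drive_tool --series '[[0.0, [0, 0, 0.0005], [0, 0, 0]], [0.0, [0, 0, 0.0005], [0, 0, 0]], [0.0, [0, 0, 0.0005], [0, 0, 0]]]'

```text
time: 12.6
tool_pos: [0.4524, -0.3682, 0.1081]
ee_rot: [-3.141, 0.001, 3.067]
wrist_force: [-0.4, 1.7, 2.8]
width: 0.0208
finger_force: 30.0
```

>>> drive_tool --series '[[0.0, [0, 0.001, 0], [0, 0, 0]], [0.0, [0, 0.002, 0], [0, 0, 0]], [0.0, [0, 0.003, 0], [0, 0, 0]], [0.0, [0, 0.003, 0], [0, 0, 0]]]'

```text
time: 13.1
tool_pos: [0.4525, -0.3662, 0.1081]
ee_rot: [-3.139, 0.001, 3.067]
wrist_force: [0.0, -3.8, 3.9]
width: 0.0208
finger_force: 30.1
```

>>> drive_tool --series '[[0.0, [0, 0.001, 0], [0, 0, 0]], [0.0, [0, 0.002, 0], [0, 0, 0]], [0.0, [0, 0.003, 0], [0, 0, 0]], [0.0, [0, 0.003, 0], [0, 0, 0]]]'

```text
time: 13.6
tool_pos: [0.4527, -0.3634, 0.1081]
ee_rot: [-3.139, 0.001, 3.066]
wrist_force: [-0.9, -4.2, 5.0]
width: 0.0212
finger_force: 30.2
```

>>> drive_tool --series '[[0.0, [0, 0.001, 0], [0, 0, 0]], [0.0, [0, 0.002, 0], [0, 0, 0]], [0.0, [0, 0.002, 0], [0, 0, 0]]]'

```text
time: 13.98
tool_pos: [0.4529, -0.3614, 0.1081]
ee_rot: [-3.139, 0.001, 3.066]
wrist_force: [-0.7, -4.4, 4.6]
width: 0.0208
finger_force: 30.2
```

>>> drive_tool --series '[[0.0, [0, 0.001, 0], [0, 0, 0]], [0.0, [0, 0.002, 0], [0, 0, 0]], [0.0, [0, 0.002, 0], [0, 0, 0]]]'

```text
time: 14.35
tool_pos: [0.453, -0.3594, 0.1081]
ee_rot: [-3.139, 0.001, 3.066]
wrist_force: [0.1, -5.5, 5.5]
width: 0.0205
finger_force: 30.2
```

>>> drive_tool --series '[[0.0, [0, 0.001, 0], [0, 0, 0]], [0.0, [0, 0.002, 0], [0, 0, 0]], [0.0, [0, 0.002, 0], [0, 0, 0]]]'

```text
time: 14.72
tool_pos: [0.4532, -0.3574, 0.1081]
ee_rot: [-3.139, 0.001, 3.066]
wrist_force: [-0.5, -4.4, 4.7]
width: 0.0206
finger_force: 30.2
```

>>> drive_tool --series '[[0.0, [0, 0.001, 0], [0, 0, 0]], [0.0, [0, 0.002, 0], [0, 0, 0]], [0.0, [0, 0.002, 0], [0, 0, 0]]]'

```text
time: 15.1
tool_pos: [0.4533, -0.3554, 0.1081]
ee_rot: [-3.139, 0.001, 3.066]
wrist_force: [-0.8, -5.2, 4.8]
width: 0.0208
finger_force: 30.2
```

>>> drive_tool --series '[[0.0, [0, 0.001, 0], [0, 0, 0]], [0.0, [0, 0.002, 0], [0, 0, 0]], [0.0, [0, 0.002, 0], [0, 0, 0]]]'

```text
time: 15.48
tool_pos: [0.4534, -0.3535, 0.108]
ee_rot: [-3.139, 0.001, 3.066]
wrist_force: [0.1, -4.8, 4.5]
width: 0.021
finger_force: 30.2
```

>>> drive_tool --series '[[0.0, [0, 0.001, 0], [0, 0, 0]], [0.0, [0, 0.002, 0], [0, 0, 0]], [0.0, [0, 0.002, 0], [0, 0, 0]]]'

```text
time: 15.85
tool_pos: [0.4536, -0.3514, 0.108]
ee_rot: [-3.139, 0.001, 3.066]
wrist_force: [-0.3, -5.5, 4.3]
width: 0.0207
finger_force: 30.2
```

>>> drive_tool --series '[[0.0, [0, 0.001, 0], [0, 0, 0]], [0.0, [0, 0.002, 0], [0, 0, 0]], [0.0, [0, 0.002, 0], [0, 0, 0]]]'

```text
time: 16.23
tool_pos: [0.4538, -0.3494, 0.1081]
ee_rot: [-3.139, 0.001, 3.066]
wrist_force: [-0.2, -6.0, 5.3]
width: 0.0208
finger_force: 30.2
```

>>> drive_tool --series '[[0.0, [0, 0.001, 0], [0, 0, 0]], [0.0, [0, 0.002, 0], [0, 0, 0]], [0.0, [0, 0.002, 0], [0, 0, 0]]]'

```text
time: 16.6
tool_pos: [0.4539, -0.3475, 0.1081]
ee_rot: [-3.139, 0.001, 3.066]
wrist_force: [-0.4, -4.8, 5.1]
width: 0.0208
finger_force: 30.2
```

>>> drive_tool --series '[[0.0, [0, 0.001, 0], [0, 0, 0]], [0.0, [0, 0.002, 0], [0, 0, 0]], [0.0, [0, 0.002, 0], [0, 0, 0]]]'

```text
time: 16.98
tool_pos: [0.454, -0.3455, 0.1081]
ee_rot: [-3.139, 0.001, 3.066]
wrist_force: [-0.9, -5.1, 5.2]
width: 0.0207
finger_force: 30.2
```

>>> drive_tool --series '[[0.0, [0, 0.001, 0], [0, 0, 0]], [0.0, [0, 0.002, 0], [0, 0, 0]], [0.0, [0, 0.002, 0], [0, 0, 0]]]'

```text
time: 17.35
tool_pos: [0.4542, -0.3435, 0.1081]
ee_rot: [-3.139, 0.001, 3.066]
wrist_force: [-0.2, -5.0, 3.9]
width: 0.0208
finger_force: 30.2
```

>>> drive_tool --series '[[0.0, [0, 0.001, 0], [0, 0, 0]], [0.0, [0, 0.002, 0], [0, 0, 0]], [0.0, [0, 0.002, 0], [0, 0, 0]]]'

```text
time: 17.73
tool_pos: [0.4543, -0.3415, 0.1081]
ee_rot: [-3.139, 0.001, 3.066]
wrist_force: [-0.7, -4.9, 4.7]
width: 0.021
finger_force: 30.2
```

>>> drive_tool --series '[[0.0, [0, 0.001, 0], [0, 0, 0]], [0.0, [0, 0.002, 0], [0, 0, 0]], [0.0, [0, 0.002, 0], [0, 0, 0]]]'

```text
time: 18.1
tool_pos: [0.4545, -0.3395, 0.1081]
ee_rot: [-3.139, 0.001, 3.066]
wrist_force: [-0.8, -4.8, 5.4]
width: 0.021
finger_force: 30.2
```

>>> drive_tool --series '[[0.0, [0, 0.001, 0], [0, 0, 0]], [0.0, [0, 0.002, 0], [0, 0, 0]], [0.0, [0, 0.002, 0], [0, 0, 0]]]'

```text
time: 18.48
tool_pos: [0.4546, -0.3375, 0.1081]
ee_rot: [-3.139, 0.001, 3.066]
wrist_force: [-0.4, -5.6, 4.5]
width: 0.021
finger_force: 30.2
```

>>> drive_tool --series '[[0.0, [0, 0.001, 0], [0, 0, 0]], [0.0, [0, 0.002, 0], [0, 0, 0]], [0.0, [0, 0.002, 0], [0, 0, 0]]]'

```text
time: 18.85
tool_pos: [0.4548, -0.3354, 0.1081]
ee_rot: [-3.139, 0.001, 3.066]
wrist_force: [-0.3, -5.3, 5.2]
width: 0.021
finger_force: 30.2
```

>>> drive_tool --series '[[0.0, [0, 0.001, 0], [0, 0, 0]], [0.0, [0, 0.002, 0], [0, 0, 0]], [0.0, [0, 0.002, 0], [0, 0, 0]]]'

```text
time: 19.23
tool_pos: [0.455, -0.333, 0.108]
ee_rot: [-3.14, 0.001, 3.067]
wrist_force: [0.0, -4.8, 4.9]
width: 0.0208
finger_force: 30.2
```

>>> drive_tool --series '[[0.0, [0, 0.001, 0], [0, 0, 0]], [0.0, [0, 0.002, 0], [0, 0, 0]], [0.0, [0, 0.002, 0], [0, 0, 0]]]'

```text
time: 19.6
tool_pos: [0.4545, -0.3285, 0.1059]
ee_rot: [3.138, -0.002, 3.067]
wrist_force: [0.1, -1.1, 0.4]
width: 0.0212
finger_force: 30.0
```

>>> drive_tool --series '[[0.0, [0, 0.001, 0], [0, 0, 0]], [0.0, [0, 0.002, 0], [0, 0, 0]], [0.0, [0, 0.002, 0], [0, 0, 0]]]'

```text
time: 19.98
tool_pos: [0.4548, -0.3273, 0.1065]
ee_rot: [3.139, -0.001, 3.067]
wrist_force: [0.1, 0.5, -1.8]
width: 0.0209
finger_force: 30.0
```

The z drop and the vanishing force show that the pin has found the index hole. I lower it gently.

>>> drive_tool --series '[[0.0, [0, 0, 0.0005], [0, 0, 0]], [0.0, [0, 0, 0.001], [0, 0, 0]], [0.0, [0, 0, 0.001], [0, 0, 0]]]'

```text
time: 20.35
tool_pos: [0.4552, -0.3278, 0.1064]
ee_rot: [3.141, -0.0, 3.067]
wrist_force: [-0.1, 0.1, -0.1]
width: 0.0206
finger_force: 30.0
```

>>> drive_tool --series '[[0.0, [0, 0, 0.0005], [0, 0, 0]], [0.0, [0, 0, 0.001], [0, 0, 0]], [0.0, [0, 0, 0.001], [0, 0, 0]]]'

```text
time: 20.72
tool_pos: [0.4551, -0.3282, 0.1054]
ee_rot: [3.141, 0.0, 3.067]
wrist_force: [0.2, 0.1, -1.8]
width: 0.0211
finger_force: 30.0
```

>>> drive_tool --series '[[0.0, [0, 0, 0.0005], [0, 0, 0]], [0.0, [0, 0, 0.001], [0, 0, 0]], [0.0, [0, 0, 0.001], [0, 0, 0]]]'

```text
time: 21.1
tool_pos: [0.4551, -0.3282, 0.1044]
ee_rot: [3.141, -0.0, 3.067]
wrist_force: [-0.3, -0.1, 0.2]
width: 0.0202
finger_force: 30.0
```

>>> drive_tool --series '[[0.0, [0, 0, 0.0005], [0, 0, 0]], [0.0, [0, 0, 0.001], [0, 0, 0]], [0.0, [0, 0, 0.001], [0, 0, 0]]]'

```text
time: 21.48
tool_pos: [0.4551, -0.3282, 0.1034]
ee_rot: [3.141, -0.0, 3.067]
wrist_force: [0.1, -0.5, -0.6]
width: 0.0208
finger_force: 30.0
```

>>> drive_tool --series '[[0.0, [0, 0, 0.0005], [0, 0, 0]], [0.0, [0, 0, 0.001], [0, 0, 0]], [0.0, [0, 0, 0.001], [0, 0, 0]]]'

```text
time: 21.85
tool_pos: [0.4551, -0.3282, 0.1024]
ee_rot: [3.142, 0.0, 3.067]
wrist_force: [0.6, -0.3, -0.2]
width: 0.0207
finger_force: 30.0
```

>>> drive_tool --series '[[0.0, [0, 0, 0.0007], [0, 0, 0]], [0.0, [0, 0, 0.0015], [0, 0, 0]], [0.0, [0, 0, 0.0015], [0, 0, 0]]]'

```text
time: 22.22
tool_pos: [0.4551, -0.3282, 0.1009]
ee_rot: [-3.142, -0.0, 3.067]
wrist_force: [-0.2, -0.5, -0.3]
width: 0.0211
finger_force: 30.0
```

>>> drive_tool --series '[[0.0, [0, 0, 0.0007], [0, 0, 0]], [0.0, [0, 0, 0.0015], [0, 0, 0]], [0.0, [0, 0, 0.0015], [0, 0, 0]]]'

```text
time: 22.6
tool_pos: [0.4551, -0.3282, 0.0993]
ee_rot: [3.142, -0.0, 3.067]
wrist_force: [0.6, -0.5, -0.4]
width: 0.0207
finger_force: 30.0
```

>>> drive_tool --series '[[0.0, [0, 0, 0.0007], [0, 0, 0]], [0.0, [0, 0, 0.0015], [0, 0, 0]], [0.0, [0, 0, 0.0015], [0, 0, 0]]]'

```text
time: 22.98
tool_pos: [0.4553, -0.3283, 0.0982]
ee_rot: [-3.141, 0.0, 3.067]
wrist_force: [-0.0, 0.1, 0.6]
width: 0.0208
finger_force: 30.0
```

>>> drive_tool --series '[[0.0, [0, 0, 0.0007], [0, 0, 0]], [0.0, [0, 0, 0.0015], [0, 0, 0]], [0.0, [0, 0, 0.0015], [0, 0, 0]]]'

```text
time: 23.35
tool_pos: [0.4559, -0.3285, 0.0979]
ee_rot: [-3.141, 0.002, 3.067]
wrist_force: [-0.1, 1.1, 5.4]
width: 0.0208
finger_force: 30.0
```

>>> drive_tool --series '[[0.0, [0, 0, 0.0007], [0, 0, 0]], [0.0, [0, 0, 0.0015], [0, 0, 0]], [0.0, [0, 0, 0.0015], [0, 0, 0]]]'

```text
time: 23.72
tool_pos: [0.456, -0.3285, 0.0967]
ee_rot: [-3.14, 0.003, 3.067]
wrist_force: [-1.1, 0.7, 5.6]
width: 0.0208
finger_force: 30.0
```

>>> drive_tool --series '[[0.0, [0, 0, 0.0007], [0, 0, 0]], [0.0, [0, 0, 0.0015], [0, 0, 0]], [0.0, [0, 0, 0.0015], [0, 0, 0]]]'

```text
time: 24.1
tool_pos: [0.456, -0.3285, 0.0951]
ee_rot: [-3.14, 0.003, 3.067]
wrist_force: [0.1, 1.1, 5.4]
width: 0.0208
finger_force: 30.0
```

>>> drive_tool --series '[[0.0, [0, 0, 0.001], [0, 0, 0]], [0.0, [0, 0, 0.002], [0, 0, 0]], [0.0, [0, 0, 0.002], [0, 0, 0]]]'

```text
time: 24.48
tool_pos: [0.456, -0.3286, 0.0931]
ee_rot: [-3.14, 0.003, 3.067]
wrist_force: [0.1, 1.0, 6.7]
width: 0.0207
finger_force: 30.0
```

>>> drive_tool --series '[[0.0, [0, 0, 0.001], [0, 0, 0]], [0.0, [0, 0, 0.002], [0, 0, 0]], [0.0, [0, 0, 0.002], [0, 0, 0]]]'

```text
time: 24.85
tool_pos: [0.456, -0.3286, 0.0912]
ee_rot: [-3.14, 0.003, 3.067]
wrist_force: [-0.1, 0.9, 5.6]
width: 0.0207
finger_force: 30.0
```

>>> drive_tool --series '[[0.0, [0, 0, 0.001], [0, 0, 0]], [0.0, [0, 0, 0.002], [0, 0, 0]], [0.0, [0, 0, 0.002], [0, 0, 0]]]'

```text
time: 25.22
tool_pos: [0.456, -0.3286, 0.0892]
ee_rot: [-3.14, 0.003, 3.067]
wrist_force: [-0.2, 1.1, 6.0]
width: 0.0206
finger_force: 30.0
```

>>> drive_tool --series '[[0.0, [0, 0, 0.001], [0, 0, 0]], [0.0, [0, 0, 0.002], [0, 0, 0]], [0.0, [0, 0, 0.002], [0, 0, 0]]]'

```text
time: 25.6
tool_pos: [0.456, -0.3286, 0.0872]
ee_rot: [-3.14, 0.003, 3.067]
wrist_force: [-0.7, 0.3, 6.0]
width: 0.0206
finger_force: 30.0
```

>>> drive_tool --series '[[0.0, [0, 0, 0.0005], [0, 0, 0]], [0.0, [0, 0, 0.001], [0, 0, 0]], [0.0, [0, 0, 0.001], [0, 0, 0]]]'

```text
time: 25.98
tool_pos: [0.4561, -0.3286, 0.0863]
ee_rot: [-3.14, 0.003, 3.067]
wrist_force: [-0.5, 1.7, 6.1]
width: 0.0209
finger_force: 30.0
```

>>> drive_tool --series '[[0.0, [0, 0, 0.0005], [0, 0, 0]], [0.0, [0, 0, 0.0005], [0, 0, 0]]]'

```text
time: 26.22
tool_pos: [0.4561, -0.3286, 0.0863]
ee_rot: [-3.14, 0.003, 3.067]
wrist_force: [0.2, 1.5, 8.2]
width: 0.0206
finger_force: 30.0
```

>>> drive_tool --series '[[0.0, [0, 0, 0.0005], [0, 0, 0]], [0.0, [0, 0, 0.001], [0, 0, 0]], [0.0, [0, 0, 0.001], [0, 0, 0]], [0.0, [0, 0, 0.001], [0, 0, 0]]]'

```text
time: 26.72
tool_pos: [0.4561, -0.3287, 0.0863]
ee_rot: [-3.14, 0.003, 3.067]
wrist_force: [-2.7, 2.2, 11.5]
width: 0.0208
finger_force: 30.0
```

Seated: 11.5 N with no further motion. I relieve the push, open and retreat upward.

>>> drive_tool --series '[[0.0, [0, 0, -0.001], [0, 0, 0]], [0.0, [0, 0, -0.002], [0, 0, 0]], [0.0, [0, 0, -0.002], [0, 0, 0]]]'

```text
time: 27.1
tool_pos: [0.4558, -0.3286, 0.0863]
ee_rot: [-3.141, 0.002, 3.067]
wrist_force: [-0.7, 0.3, 6.7]
width: 0.0209
finger_force: 30.0
```

>>> drive_tool --series '[[0.05, [0, 0, 0], [0, 0, 0]], [0.05, [0, 0, 0], [0, 0, 0]], [0.05, [0, 0, 0], [0, 0, 0]], [0.05, [0, 0, 0], [0, 0, 0]]]'

```text
time: 27.6
tool_pos: [0.4549, -0.328, 0.0845]
ee_rot: [3.141, -0.001, 3.067]
wrist_force: [0.7, -0.1, 0.1]
width: 0.0497
finger_force: 0.0
```

>>> drive_tool --series '[[0.05, [0, 0, -0.015], [0, 0, 0]], [0.05, [0, 0, -0.04], [0, 0, 0]], [0.05, [0, 0, -0.08], [0, 0, 0]], [0.05, [0, 0, -0.12], [0, 0, 0]], [0.05, [0, 0, -0.12], [0, 0, 0]]]'

```text
time: 28.22
tool_pos: [0.457, -0.3298, 0.2108]
ee_rot: [-3.135, 0.008, 3.067]
wrist_force: [0.4, -0.5, 0.4]
width: 0.0501
finger_force: 0.0
```

```bash
python3 - <<'E'
from h import *
w=imaging.snapshot("wrist");s=imaging.snapshot("side");o=robot.get_obs();print(o["tool_pos"],o["wrist_force"],o["time"])
save("f.png",np.hstack([cv2.resize(w,(400,300)),cv2.resize(s[165:255,235:355],(400,300),interpolation=cv2.INTER_CUBIC)]))
E
```

```text
[ 0.45526177 -0.32827472  0.20555018] [ 0.30619381 -1.2359914   0.03706782] 28.325
```

View pics/f.png

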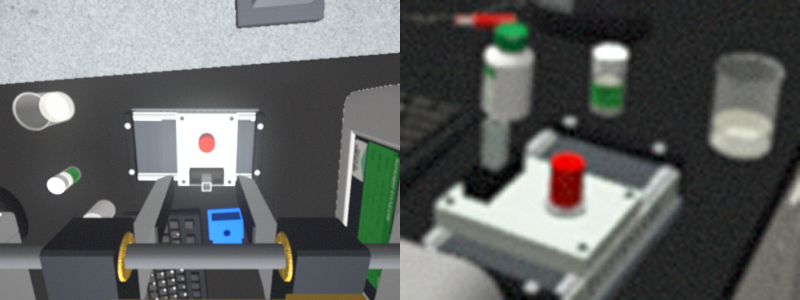

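The pictures show the pin fully down, its collar flush on the carriage (side view about (567,205)). The gripper is clear and the bystanders are where they were.

```bash
python3 -c "
from bench import robot
print(robot.close_job())"
```

```text
the job is handed in; nothing more can be done
None
```

The pin is fully home in the index hole with its collar flush on the carriage, the gripper is open and clear, and I handed the job in at about 28 s; the highest force I read was 11.5 N, and the bottle, vial and beaker were not touched.

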